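# Lock the mitre fence with the adjustable wrench

## Robot

A 7-joint arm with a two-finger parallel gripper is mounted at the origin on a cart in front of the work surface, level with it; the furniture and walls round the work are solid. World frame = base frame: x ahead of the robot, y to its left, z up, the work surface at z = 0. Lengths are in m, angles in rad, forces in N, time in s.
With the tool pointing down it reaches from about 0.425 to 0.925 m from the base axis. Payload 6.8 kg.
Tool frame: the origin (TCP) lies on the front face of the gripper's body, between the roots of the fingers; the fingertips stand 73 mm ahead of it and the grasp point (between the pads) lies 54 mm ahead of it (env.nose_length is the distance from the TCP to the fingertips, in m); z points along the fingers, y is the line along which they close (so a half turn about z gives the same grasp; the last joint's range is limited). The gripper opens to 85 mm and grips with 20 to 120 N. Pads are 22 mm wide; open, the fingers measure 114 mm over their backs; the gripper's body (76 mm by 85 mm) begins 54 mm behind the grasp point. The pads swing forward as they close: fully open they stand 13 mm farther back than shut.
Start: joints at [1.04, 0.477, 0.022, 1.555, -0.011, 1.109, -0.083], TCP at [0.277, -0.616, 0.304] pointing down, gripper open.
Joint ranges: [-2.96, 2.96], [-0.34, 2.1], [-1.41, 1.46], [0.24, 2.44], [-1.37, 4.51], [0.17, 1.92], [-2.96, 2.96]. Speed limits (rad/s): [2.39, 2.39, 3.14, 3.14, 3.14, 3.14, 3.14].

## Interface

Orientations are given as a unit quaternion [w, x, y, z].
In Python, from cell import env, kin, camera, calibration, job gives the robot as it stands. The module is installed in compiled form; this text tells all that it offers. Calls block until the motion is done:
- env.reach(position, orientation): joint-space move of the TCP to a pose.
- env.movel(position, velocity=0.15, rot=None, stop_force=None): straight line of the TCP; rot=None keeps the orientation; velocity is the mean speed in m/s. With stop_force (N) it stops when the force on the tool has changed by that much, and returns True; else False.
- env.goto_joints(angles): joint-space move.
- env.grip(opening, f_grip=None): finger opening in m; f_grip is the grip in N (None keeps the last); returns when the fingers have stopped.
- env.dwell(seconds).
- kin.inverse_kinematics(position, orientation): joint angles nearest the present ones, or None.
- env.get_state(): the state.
- camera(name): name is "scene" or "top" or "wrist"; returns (picture, depth): 420x560x3 uint8, blue, green, red; 420x560 float32, m along the optical axis (not along the pixel's ray), 0 where there is no reading.
- calibration(name): a dict with "fx", "fy", "cx", "cy" (pixels), "rvec" (rotation vector, rad) and "tvec" (3), from world to camera coordinates, as OpenCV has them. Camera axes: x right, y down, z forward; pixel columns grow to the right and rows downward; lengths in m; the calibration is good to about 2 mm. A picture is of the moment at which its call begins: read the wrist's pose just before it. calibration takes no time and is no camera call; for the wrist camera it gives the pose at the moment of the call.
A pose or a line that the arm cannot do raises env.PlanningError and nothing moves.
- job.job_done(): hands the job in; it is judged then, once.
The state is a dict: "time": time; "qpos": joint angles; "joint_velocities": joint speeds; "joint_torque": joint torques, N m; "tcp_pos": TCP position; "orientation": TCP orientation; "force": force on the tool from outside, world axes, zero at the start; "torque": the same for the moment, N m; "opening": finger opening in m; "gripper_force": force on a finger pad.
Only numpy, scipy, OpenCV 4.12 (cv2) and the standard library are available. Lean on these libraries where they do the work, as an engineer would, in place of code of your own. Each camera call takes 0.05 s, during which the arm holds its last target. There are 200 camera calls.

## Task

The nut that locks the mitre fence to the bench is slack. Put the open jaws of the adjustable wrench round it, roll the worm until the jaws just fit the nut, then take the wrench by the handle and turn the nut clockwise until it comes up firm against its stop. Keep your fingers off the nut itself, leave the other things on the bench where they are, and at the end leave the wrench lying on the bench, on the nut or beside it.

Things in the scene. Friction and masses are not known exactly. Their poses are not given: they have to be found in the camera images.
- fence: mitre fence, fixed to the bench: a pale batten on a dark steel angle whose flat foot plate carries a stud with the lock nut. Origin on the stud's axis at the bench top. The foot plate is 5 mm thick and spans x -39 to +57, y -42 to +42 mm; the stud (18 mm across) ends 22 mm above the bench
- batten (a point): middle of the batten's top, 44 mm above the bench; x and y as the fence's, 74 and -92 mm from the stud. The batten is 34 mm wide in x and 275 mm long in y; its near face stands 55 mm from the stud. A steel pin stands 9 mm above it near its right-hand end
- lock_nut (a joint): angle (rad) to which the nut is tightened: grows clockwise seen from above, up to a firm, slightly springy stop at 1.571; it starts 0.6 to 0.95 rad short of that. Stiff (about 0.25 N m); it stays where it is left
- nut (a point): middle of the lock nut's top face, 20.5 mm above the bench. Hexagon nut, 27 mm across flats, 15.5 mm high, its underside on the foot plate. The frame turns with the nut: z up, y square to a pair of flats, x through two opposite corners
- wrench: adjustable wrench, 230 mm long, about 0.48 kg, lying flat; head and jaws 14 mm thick. Origin on the underside, where it lies on the nut's axis once the jaws fit: +x straight out of the mouth, z up, +y towards the movable jaw. Jaw tips at x = +14, bottom of the mouth at x = -17 mm. Round the nut, its head rests on the foot plate and the handle's end on the bench, within 2 degrees of flat
- jaw (a joint): opening between the jaw faces (m), 0.0307 to 0.0333 at the start. The fixed jaw's face is at the wrench's y = -13.5 mm, the movable jaw's at y = opening - 13.5 mm (17 mm thick). Only the worm moves the jaw, 0.6 mm a radian; it does not give way under loads below about 45 N
- worm (a point): top of the worm, a dark ribbed roller (17 mm across, 16 mm long) in the head, axis along the wrench's y, 3.5 mm proud of the head's upper face, 17.5 mm above the underside, 42 mm behind the origin. A fingertip dragged over it towards the jaws (wrench +x) closes them, the other way opens them; it takes 3 to 4 N along the surface: press with 5 to 15 N
- wrench_grip (a point): middle of the handle's upper face near the balance point, 12 mm above the underside, at x = -83, y = +12 mm of the wrench; its x axis runs along the handle to its end (15 degrees off the wrench's -x, towards +y). The handle is 22 to 25 mm wide, 12 mm thick
- wrench_tail (a point): middle of the handle's upper face, 48 mm before its end and 172 mm from the wrench's origin (x = -168, y = +35 mm): a good place to hold for turning; axes as wrench_grip
- try_square: bystander: try square lying flat against the fence, 206 x 115 x 19 mm; origin under its middle, on the bench
- cork_block: bystander: cork sanding block, 62 x 106 x 34 mm, on the robot's side of the foot plate; origin under its middle, on the bench
- offcut: bystander: pale sawn offcut, 30 x 92 x 20 mm, past the left end of the batten; origin under its middle, on the bench
- burl_block: bystander: brown block of burl wood, 66 x 98 x 40 mm, beside the wrench's handle; origin under its middle, on the bench
- carpenter_pencil: bystander: orange pencil, 162 mm long, 8 mm thick, beside the wrench's handle; origin under its middle, on the bench
- bolt_disc: bystander: bolt standing on a round foot, 47 mm across, 60 mm high, at the back left; origin under its middle, on the bench
- screwdriver: bystander: screwdriver with an orange handle, 224 mm long, lying at the left; origin under its middle, on the bench
Things that resemble listed ones, but are neither listed nor needed, are in the scene too. What is shaped like the wrench but orange is not meant.

How it is judged:
By the outcome, as a careful person would: the job done as asked, in the order asked, and still so for the second after the job is handed in, with the robot touching nothing.
It also fails if it takes over 72 s, if anything falls off the work surface, if the arm or the gripper's body presses on something with over 40 N, if the wrist force passes 120 N, or if a joint passes its speed limit or range.

## Working session

There is one attempt and no reset: what is moved stays moved. The work goes in short steps, each a Python script; the robot and the scene stay as the last script left them, time stands still between calls to the robot, and variables do not carry over. Pictures are saved under pics/ and viewed, at most 14 in all, crops included, and the job is handed in when it is done.

```bash
mkdir -p pics; cat > h.py <<'E'
import numpy as np, cv2
from cell import env, kin, camera, calibration, job
def snap(n,f=None):
    c=calibration(n); p,d=camera(n)
    if f: cv2.imwrite(f,p)
    return p,d,c
def ray(c,u,v):
    R=cv2.Rodrigues(np.array(c["rvec"],float))[0]; t=np.array(c["tvec"],float).ravel()
    o=-R.T@t; d=R.T@np.array([(u-c["cx"])/c["fx"],(v-c["cy"])/c["fy"],1.]); return o,d
def onz(c,u,v,z):
    o,d=ray(c,u,v); return o+d*(z-o[2])/d[2]
def proj(c,P):
    K=np.array([[c["fx"],0,c["cx"]],[0,c["fy"],c["cy"]],[0,0,1.]])
    return cv2.projectPoints(np.atleast_2d(P).astype(float),np.array(c["rvec"],float),np.array(c["tvec"],float),K,None)[0].reshape(-1,2)
def qd(yaw):  # tool down, tool x axis at yaw ; R=Rz(yaw)*Rx(pi)
    return np.array([0,np.cos(yaw/2),np.sin(yaw/2),0])
E
python3 - <<'E'
from h import *
p,d,c=snap("top"); s,_,c2=snap("scene")
cv2.imwrite("pics/top.png",cv2.resize(p,(800,600)));cv2.imwrite("pics/scene.png",s)
np.savez("top.npz",p=p,d=d)
for k in (c,c2): print(k)
st=env.get_state();print(st["time"],st["orientation"],st["tcp_pos"],st["opening"])
for u,v in((0,0),(559,0),(0,419),(559,419)):print(onz(c,u,v,0).round(3))
E
```

```text
{'fx': 502.5116065501331, 'fy': 502.5116065501331, 'cx': 273.17934014410474, 'cy': 203.39967394279608, 'rvec': array([ 2.12133293, -2.10152925,  0.22086164]), 'tvec': array([0.12376706, 0.56172565, 1.43444894])}
{'fx': 473.89815305217877, 'fy': 473.89815305217877, 'cx': 287.7872912152755, 'cy': 205.11575984149874, 'rvec': array([ 0.79052098, -2.40750762,  1.31301068]), 'tvec': array([0.51366623, 0.17782911, 1.1582062 ])}
0.1 [-7.92300408e-04  9.77740284e-01  2.09817199e-01 -2.28849444e-04] [ 0.27677712 -0.61519102  0.30302128] 0.0848820449509842
[1.267 1.059 0.   ]
[ 1.285 -0.831  0.   ]
[-0.059  0.897  0.   ]
[-0.044 -0.687  0.   ]
```

View pics/top.png

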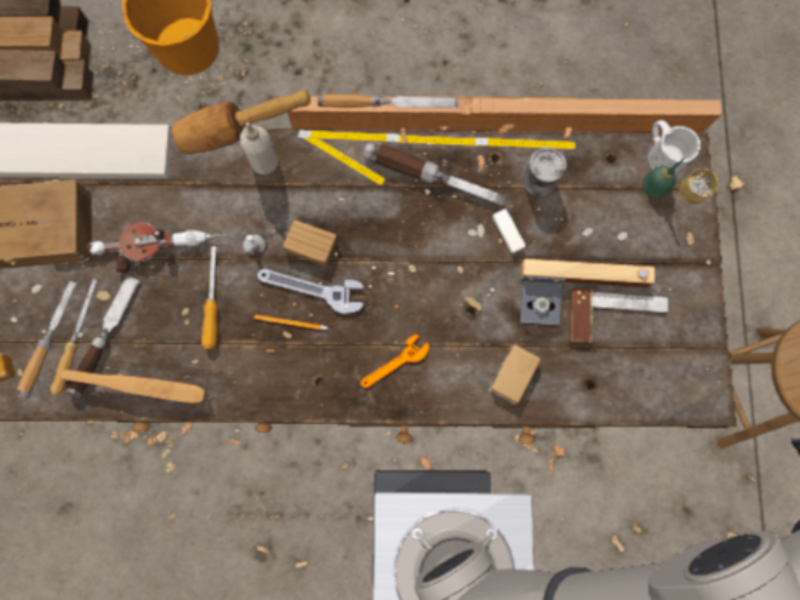

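View pics/scene.png

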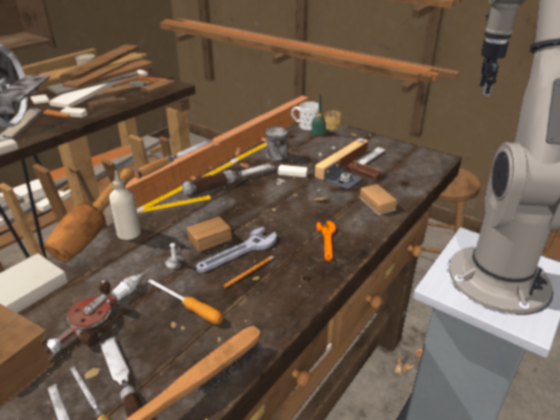

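The grey adjustable wrench is at about (310,290) in the 800x600 top view, with its head at (345,296) and mouth facing right. The orange look-alike at (395,362) isn't meant, because the task excludes it by colour. The foot plate and nut are at (543,305), the offcut at (508,230), the cork block at (516,375), the burl block at (310,242) and the pencil at (290,322). Next I'll go over the wrench and then the nut for one close look each.

```bash
python3 - <<'E'
from h import *
c=calibration("top")
for n,u,v,z in(("nut",543,304,.02),("head",340,296,.014),("tail",265,276,.012),("offcut",508,230,.02),("battL",524,270,.044),("battR",655,274,.044),("cork",516,375,.034)):print(n,onz(c,u*.7,v*.7,z).round(3))
w=calibration("wrist"); st=env.get_state()
R=cv2.Rodrigues(w["rvec"])[0]; o=-R.T@w["tvec"].ravel()
print("wrist cam",w["fx"],o-st["tcp_pos"],R)
nut=onz(c,380,213,.02); hd=onz(c,240,207,.014)
q0=qd(0)
for P in(nut,hd):
  for y in(0,np.pi/2,-np.pi/2,np.pi): print(P.round(3),y,kin.inverse_kinematics(P+[-.05,0,.25],qd(y)))
E
```

```text
nut [ 0.543 -0.196  0.02 ]
head [0.557 0.237 0.014]
tail [0.6   0.399 0.012]
offcut [ 0.706 -0.126  0.02 ]
battL [ 0.611 -0.153  0.044]
battR [ 0.605 -0.43   0.044]
cork [ 0.39  -0.132  0.034]
wrist cam 376.5099908314868 [0.06583245 0.02863509 0.0686079 ] [[ 0.40995851 -0.91210352 -0.00109339]
 [-0.87600493 -0.39406681  0.27807682]
 [-0.25406571 -0.11304215 -0.96055822]]
[ 0.542 -0.196  0.02 ] 0 [ 0.35999096  0.28123964 -0.11817788  1.9316979   0.04080534  0.93091484
 -1.34875451]
[ 0.542 -0.196  0.02 ] 1.5707963267948966 [ 0.60358657  0.30682662 -0.41098436  1.91552828  0.14903682  0.94868146
  0.12255522]
[ 0.542 -0.196  0.02 ] -1.5707963267948966 [ 0.10930828  0.27629947  0.1812897   1.94836021 -0.06175898  0.92215816
 -2.8203904 ]
[ 0.542 -0.196  0.02 ] 3.141592653589793 [ 0.80823982  0.34973424 -0.66581917  1.90266941  0.25851726  0.97538464
  1.59607502]
[0.558 0.23  0.014] 0 [ 0.02114412  0.41572763 -0.70728012  1.84336147  0.31754706  0.99807198
 -2.38958594]
[0.558 0.23  0.014] 1.5707963267948966 [ 0.23875096  0.52622204 -1.02719962  1.8307858   0.50979887  1.07771336
 -0.98078441]
[0.558 0.23  0.014] -1.5707963267948966 [ 0.324908    0.60694507 -1.1812943   1.82635605  0.61943587  1.1404501
  2.06999273]
[0.558 0.23  0.014] 3.141592653589793 [ 0.31158291  0.59182829 -1.15540671  1.82701792  0.60020535  1.12840077
  0.51503184]
```

```bash
python3 - <<'E'
from h import *
env.reach([.543,-.196,.22],qd(0)); print(env.get_state()["time"])
p,d,c=snap("wrist"); np.savez("nutv.npz",p=p,d=d,**c)
cv2.imwrite("pics/nut.png",p)
env.reach([.58,.28,.25],qd(np.radians(75))); print(env.get_state()["time"])
p,d,c=snap("wrist"); np.savez("wrv.npz",p=p,d=d,**c)
cv2.imwrite("pics/wr.png",p)
E
```

```text
1.9333
3.725
```

View pics/nut.png

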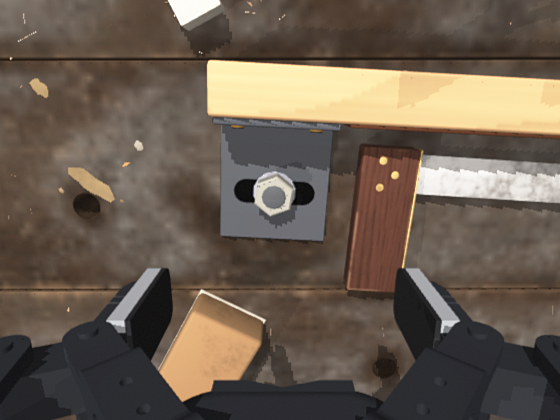

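View pics/wr.png

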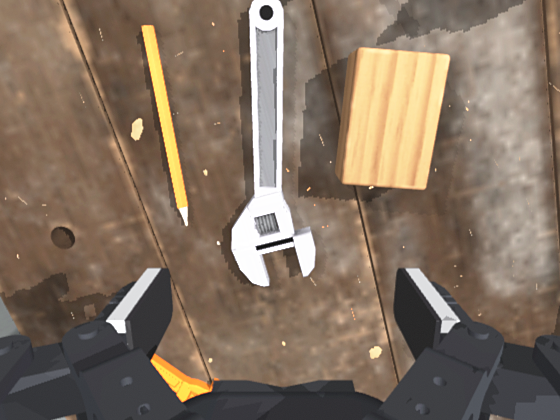

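The wrist view shows the grey wrench's head at about (270,235) and the handle running straight up the image to its hole at (266,12). The burl block is to the right, the pencil to the left, and the orange look-alike at (180,375). The lock nut is at (274,196) on the plate. I'll confirm both in one enlarged crop.

```bash
python3 - <<'E'
from h import *
a=np.load("nutv.npz");b=np.load("wrv.npz")
A=cv2.resize(a["p"][166:226,244:304],(400,400),interpolation=cv2.INTER_CUBIC)
B=cv2.resize(b["p"][180:290,220:330],(400,400),interpolation=cv2.INTER_CUBIC)
cv2.imwrite("pics/crop.png",np.hstack([A,B]))
E
```

```text
(no output)
```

View pics/crop.png

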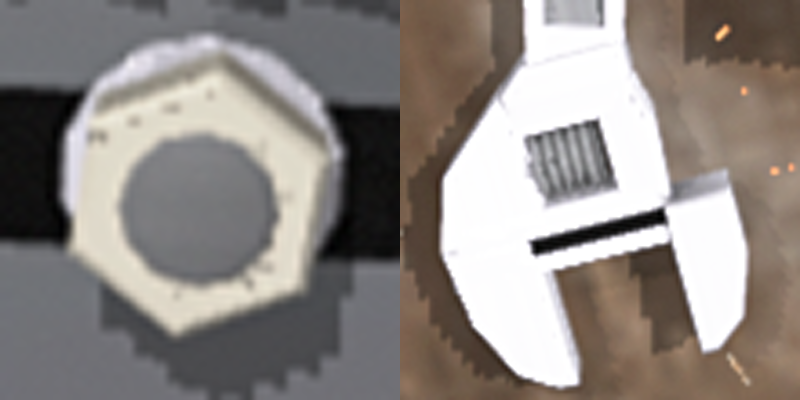

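The crop confirms both. The hexagon nut has top corners at about (97,115), (222,75), (325,155), (303,290), (175,335) and (70,245) in crop pixels. The grey wrench shows its worm at (573,162), fixed jaw on the left and movable jaw on the right.

```bash
python3 - <<'E'
from h import *
a=np.load("nutv.npz");b=np.load("wrv.npz")
C=np.array([(97,115),(222,75),(325,155),(303,290),(175,335),(70,245)],float)/(400/60)+[244,166]
P=np.array([onz(a,u,v,.0205) for u,v in C]); n=P.mean(0); r=P-n
ang=np.degrees(np.arctan2(r[:,1],r[:,0])); print("nut",n.round(4),"rad",np.linalg.norm(r,axis=1).round(4),"corner ang",ang.round(1))
k=np.angle(np.exp(6j*np.radians(ang)).mean())/6;print("corner mod60",np.degrees(k)%60)
# plate corners
for u,v in((223,122),(333,122),(222,236),(324,241)):print("plate",(onz(a,u,v,.005)-n)[:2].round(3))
for u,v in((208,61),(207,116),(560,75)):print("batten",(onz(a,u,v,.044)-n)[:2].round(3))
for u,v in((204,292),(264,321),(158,370)):print("cork",(onz(a,u,v,.034)-n)[:2].round(3))
for u,v in((220,10),(180,25)):print("offcut",(onz(a,u,v,.02)-n)[:2].round(3))
# handle
g=b["p"].astype(int); m=(g.min(2)>95)&(g.max(2)-g.min(2)<45)
M=[]
for v in range(30,180,3):
    x=np.where(m[v,235:300])[0]
    if len(x)>10: M.append(onz(b,235+(x[0]+x[-1])/2,v,.012)[:2]); 
M=np.array(M); vx,vy,x0,y0=cv2.fitLine(M.astype(np.float32),cv2.DIST_HUBER,0,.001,.001).ravel()
if vy<0:vx,vy=-vx,-vy
phi=np.degrees(np.arctan2(vy,vx)); print("handle",phi,x0,y0,len(M), "width",)
th=np.radians(phi-165); ex=np.array([np.cos(th),np.sin(th)]);ey=np.array([-ex[1],ex[0]])
pc=lambda u,v,z:onz(b,220+(u-400)/(400/110),180+v/(400/110),z)[:2]
pts=dict(worm=(pc(573,162,.0165),-42,None),fix=(pc(580,382,.014),14,-13.5),mov=(pc(705,352,.014),14,None),bot=(pc(550,268,.014),-17,-13.5))
o=pc(580,382,.014)-ex*.014+ey*.0135
for kx,(w,_,_) in pts.items(): print(kx,w.round(4),"local from tip-based origin",((w-o)@ex*1e3).round(1),((w-o)@ey*1e3).round(1))
q=np.array([x0,y0])-o; print("handle pt local",q@ex*1e3,q@ey*1e3)
g=o-ex*.083+ey*.012; print("origin",o,"grip",g, "axis dist of grip to handle line mm",1e3*((g-[x0,y0])@[-vy,vx]))
for v in (60,120,170):
  x=np.where(m[v,235:300])[0];print(v,235+x[0],235+x[-1],1e3*np.linalg.norm(onz(b,235+x[0],v,.012)-onz(b,235+x[-1],v,.012)))
E
```

```text
nut [ 0.5446 -0.1913  0.0205] rad [0.0149 0.0147 0.015  0.0153 0.0155 0.0151] corner ang [  47.7  -10.4  -68.5 -130.9  169.6  108.3]
corner mod60 49.29158347938864
plate [0.053 0.037]
plate [ 0.053 -0.044]
plate [-0.037  0.042]
plate [-0.041 -0.04 ]
batten [0.092 0.039]
batten [0.059 0.041]
batten [ 0.083 -0.177]
cork [-0.071  0.053]
cork [-0.096  0.008]
cork [-0.141  0.094]
offcut [0.124 0.034]
offcut [0.116 0.06 ]
handle 75.162384 0.5970173 0.3537731 50 width
worm [0.5613 0.2484] local from tip-based origin -42.3 1.0
fix [0.547  0.1921] local from tip-based origin 14.0 -13.5
mov [0.5788 0.1918] local from tip-based origin 14.3 18.2
bot [0.5483 0.2232] local from tip-based origin -17.1 -12.1
handle pt local -147.5741592103121 36.97148289737862
origin [0.5604642  0.20609474] grip [0.57222892 0.28912842] axis dist of grip to handle line mm 7.407578553152978
60 250 299 37.290461952803675
120 252 299 37.326554496448935
170 253 282 23.89763614544969
```

```bash
python3 - <<'E'
from h import *
b=np.load("wrv.npz")
g=b["p"].astype(int); m=(g.min(2)>95)&(g.max(2)-g.min(2)<60)
for v in (40,80,120,160,175):
  x=np.where(m[v,235:300])[0]+235; print(v,x)
for (u1,u2) in(((267.5,170),(266,12)),):
  A=onz(b,*u1,.012)[:2];B=onz(b,*u2,.012)[:2];d=(B-A)/np.linalg.norm(B-A);print(np.degrees(np.arctan2(d[1],d[0])),A,B)
E
```

```text
40 [250 251 252 253 254 255 256 257 258 259 260 261 262 263 264 265 266 267
 268 269 270 271 272 273 274 275 276 277 278 279 280 281 282 283 284 285
 286 287 288 289 290 291 292 293 294 295 296 297 298 299]
80 [251 252 253 254 255 256 257 258 259 260 261 262 263 264 265 266 267 268
 269 270 271 272 273 274 275 276 277 278 279 280 281 282 283 284 285 286
 287 288 289 290 291 292 293 294 295 296 297 298 299]
120 [238 239 240 252 253 254 255 256 257 258 259 260 261 262 263 264 265 266
 267 268 269 270 271 272 273 274 275 276 277 278 279 280 281 282 283 284
 285 286 287 288 289 290 291 292 293 294 295 296 297 298 299]
160 [253 254 255 256 257 258 259 260 261 262 263 264 265 266 267 268 269 270
 271 272 273 274 275 276 277 278 279 280 281 282 295 296 297 298 299]
175 [254 255 256 257 258 259 260 261 262 263 264 265 266 267 268 269 270 271
 272 273 274 275 276 277 278 279 280 281 282 284 285 286 287]
74.66510802303996 [0.5736797  0.29270883] [0.60486179 0.40641926]
```

```bash
cat >> h.py <<'E'
rad=np.radians
def uv(deg): a=rad(deg); return np.array([np.cos(a),np.sin(a)]),np.array([-np.sin(a),np.cos(a)])
NUT=np.array([.5446,-.1913]); TH1=-70.7
def stat(m=""):
    s=env.get_state(); print(m,"t",round(s["time"],2),"tcp",np.round(s["tcp_pos"],4),"F",np.round(s["force"],1),"T",np.round(s["torque"],2),"op",round(s["opening"],4)); return s
E
python3 - <<'E'
from h import *
G=np.array([.5727,.289]); O=np.array([.5605,.2061])
env.grip(.045,60)
env.reach([*G,.13],qd(rad(74.7))); stat("above")
print(env.movel([*G,.075],.1,stop_force=8)); env.grip(0.0,60); stat("gripped")
env.movel([*G,.13],.2); s=stat("lift")
d=19.6; R=np.array([[np.cos(rad(d)),-np.sin(rad(d))],[np.sin(rad(d)),np.cos(rad(d))]])
ex,ey=uv(TH1); o=NUT-.003*ex-.002*ey; T=o+R@(G-O); print("target",T,o)
env.reach([*T,.13],qd(rad(94.3))); stat("over")
p,_,_=snap("wrist"); cv2.imwrite("pics/h1.png",p)
p,_,c=snap("top"); cv2.imwrite("pics/h1t.png",cv2.resize(p[160:260,300:433],(600,451),interpolation=cv2.INTER_CUBIC))
E
```

```text
above t 4.8 tcp [0.5732 0.2895 0.1307] F [1.2 0.3 1.2] T [-0.07 -0.01  0.  ] op 0.0449
False
gripped t 5.83 tcp [0.5726 0.2896 0.076 ] F [-2.8 -0.3  6.9] T [-0.    0.64 -0.04] op 0.0208
lift t 6.26 tcp [0.5728 0.2886 0.1297] F [ 0.4  0.1 -5.8] T [-0.02  0.01  0.01] op 0.0204
target [ 0.52540502 -0.10694055] [ 0.54172085 -0.18912963]
over t 7.74 tcp [ 0.526  -0.1054  0.1299] F [ 0.3  0.7 -5.2] T [ 0.14 -0.07 -0.07] op 0.0206
```

View pics/h1.png

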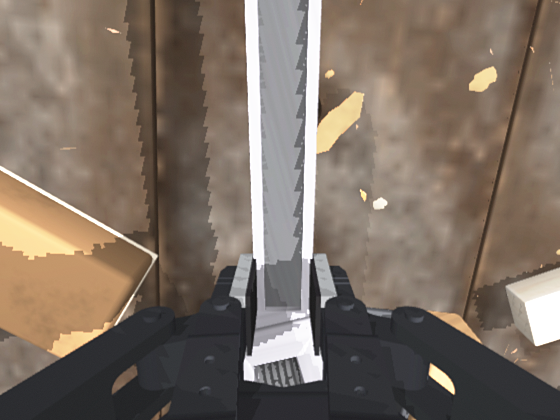

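The wrench is gripped and level. Its handle runs up the image at columns 250–317, and the worm shows between the fingers at about (278,372). I'll check the held pose from those points.

```bash
python3 - <<'E'
from h import *
c=calibration("wrist"); ex,ey=uv(TH1)
w=onz(c,278,372,.0708)[:2]; o=NUT-.003*ex-.002*ey
print("worm local to target origin",(w-o)@ex*1e3,(w-o)@ey*1e3)
z=.066
for v in(20,100,200):
  a=np.array([onz(c,u,v,z)[:2] for u in (np.array((247,321)) if v==20 else (250,317) if v==100 else (254,315))]).T.mean(1); print((a-o)@ex*1e3,(a-o)@ey*1e3)
E
```

```text
worm local to target origin -48.8671574383592 2.956589827825942
-174.69830249647214 38.82884968533066
-150.84307946972055 32.33407434659389
-116.76590041846258 23.67155369828735
```

View pics/h1t.png

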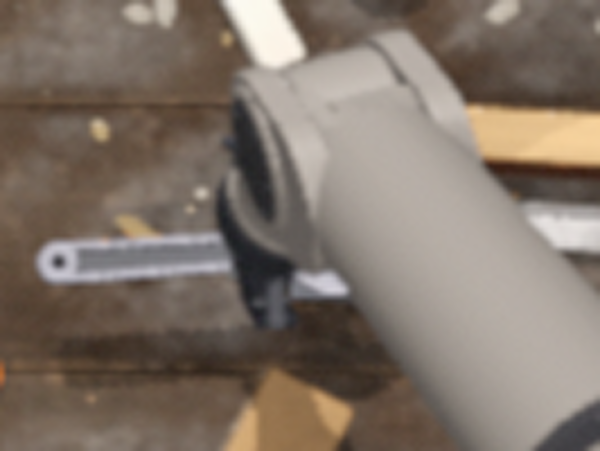

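The worm sits about +2 mm in wrench y from target, and a few mm back, which is the safe direction. I'll shift by -2 mm in y, lower carefully, then push forward until it touches.

```bash
python3 - <<'E'
from h import *
ex,ey=uv(TH1); T=np.array([.5254,-.1069])-.002*ey
env.movel([*T,.105],.1); env.dwell(.2); s=stat("hover"); print((np.array(s["tcp_pos"][:2])-T)*1e3)
print(env.movel([*T,.082],.05,stop_force=6)); s=stat("low")
E
```

```text
hover t 8.44 tcp [ 0.524  -0.1075  0.1056] F [-0.7 -0.2 -5.1] T [0.02 0.05 0.01] op 0.0208
[0.53027896 0.08428747]
False
low t 9.05 tcp [ 0.5234 -0.1075  0.0817] F [-0.6 -0.3 -5.5] T [0.02 0.01 0.03] op 0.0205
```

```bash
python3 - <<'E'
from h import *
ex,ey=uv(TH1); s=env.get_state(); P=np.array(s["tcp_pos"][:2])
print(env.movel([*(P+.012*ex),.082],.03,stop_force=5)); s=stat("fwd"); Q=np.array(s["tcp_pos"][:2]);print("adv",(Q-P)@ex*1e3,(Q-P)@ey*1e3)
# feel sideways
r=[]
for sg in(1,-1):
    print(env.movel([*(Q-.001*ex+sg*.006*ey),.082],.03,stop_force=4)); s=stat("side"); r.append((np.array(s["tcp_pos"][:2])-Q)@ey*1e3)
print(r)
E
```

```text
True
fwd t 9.31 tcp [ 0.5237 -0.1095  0.0813] F [ 0.7  0.8 -5.2] T [ 0.14 -0.06  0.09] op 0.0206
adv 2.048475570859542 -0.3408572302601169
True
side t 9.6 tcp [ 0.5273 -0.1075  0.0809] F [ 1.  -0.2 -3.6] T [-0.17 -0.3   0.01] op 0.0204
True
side t 9.9 tcp [ 0.5217 -0.109   0.0816] F [ 3.5  0.1 -5.8] T [ 0.1  -0.83  0.24] op 0.0207
[np.float64(4.053424876774896), np.float64(-1.7253015582011055)]
```

```bash
python3 - <<'E'
from h import *
ex,ey=uv(TH1); Q=np.array([.5237,-.1095])
M=Q+.001*ey
env.movel([*M,.0815],.05); stat("mid")
print(env.movel([*(M+.008*ex),.0815],.03,stop_force=7)); s=stat("fwd"); P=np.array(s["tcp_pos"][:2]);print((P-M)@ex*1e3)
print(env.movel([*P,.077],.03,stop_force=6)); s=stat("down")
env.grip(.045); s=stat("open")
env.movel([*s["tcp_pos"][:2],.14],.3)
X=NUT-.13*ex
env.reach([*(NUT-.06*ex),.22],qd(rad(94.3-180+75)) if 0 else qd(rad(0))); stat()
p,d,c=snap("wrist"); np.savez("fit.npz",p=p,d=d,**c); cv2.imwrite("pics/fit.png",p)
E
```

```text
mid t 10.15 tcp [ 0.5243 -0.1093  0.0812] F [ 0.8  0.3 -4.9] T [ 0.04 -0.23  0.09] op 0.0206
True
fwd t 10.36 tcp [ 0.5245 -0.1099  0.0807] F [ 1.2  1.4 -0.5] T [-0.02 -0.33  0.  ] op 0.0206
0.605179109242935
True
down t 10.57 tcp [ 0.5246 -0.1095  0.0795] F [-1.   0.4  9.1] T [-0.23  0.5   0.08] op 0.0208
open t 10.93 tcp [ 0.5242 -0.1094  0.0785] F [-0.3 -0.5  0.4] T [ 0.01 -0.02 -0.01] op 0.0451
 t 12.49 tcp [ 0.5242 -0.1345  0.219 ] F [-0.5 -0.4  0.1] T [ 0.03  0.03 -0.01] op 0.0449
```

View pics/fit.png

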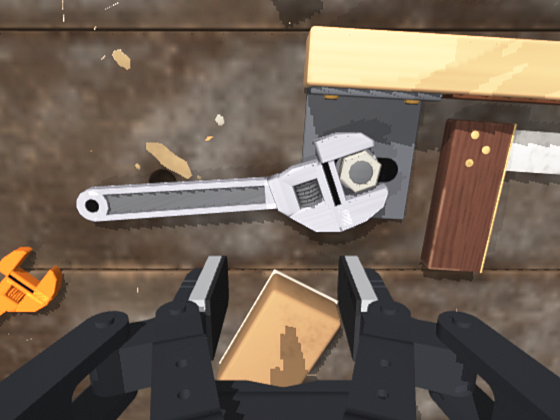

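The wrench is around the nut: nut at (361,172), worm at (309,193), handle end at (92,206). There's clearance on the flats, as expected. Next is dragging the worm with closed fingertips.

```bash
cat > drag.py <<'E'
from h import *
def drag(W,th,n,zf,x0=-.010,x1=.011,press=8,q=None):
    ex,ey=uv(th); q=qd(rad(th)) if q is None else q
    for i in range(n):
        A=W+x0*ex; B=W+x1*ex
        env.movel([*A,zf+.008],.2)
        s0=env.get_state(); f0=np.array(s0["force"])
        hit=env.movel([*A,zf-.006],.03,stop_force=press); s=env.get_state(); zc=s["tcp_pos"][2]; fn=s["force"][2]-f0[2]
        out=[]
        for k in range(1,4):
            env.movel([*(A+(B-A)*k/3),zc],.06); s=env.get_state(); f=np.array(s["force"])-f0
            out.append((round(f[:2]@ex,1),round(f[2],1)))
        print(i,"hit",hit,"zc",round(zc,4),"fn",round(fn,1),"drag(F.ex,Fz)",out,"t",round(s["time"],1))
        env.movel([*B,zf+.008],.2)
E
python3 - <<'E'
from drag import *
c=np.load("fit.npz"); ex,ey=uv(TH1)
n=onz(c,361,172,.0205)[:2]; w=onz(c,309,193,.0215)[:2]; print("nut",n,"worm",w,"local",(w-n)@ex*1e3,(w-n)@ey*1e3, kin.inverse_kinematics([*w,.12],qd(rad(TH1))),kin.inverse_kinematics([*w,.12],qd(rad(TH1+180))))
h=[onz(c,u,v,.012)[:2] for u,v in((265,192),(125,203.5))]; d=h[1]-h[0]; print("phi",np.degrees(np.arctan2(d[1],d[0])),h)
print(env.nose_length)
E
```

```text
nut [ 0.54423318 -0.19109374] worm [ 0.52885768 -0.1539244 ] local -40.162284862156646 -2.226409582967943 [ 0.09787505  0.52304045  0.0917179   1.99777232 -0.07837528  0.62405783
 -2.56371076] [ 0.57996986  0.57784055 -0.52553809  1.96402622  0.43308878  0.71146441
  0.12775811]
phi 94.90445919018272 [array([ 0.52718168, -0.12142556]), array([ 0.51803591, -0.01484219])]
0.0726
```

```bash
python3 - <<'E'
from drag import *
W=np.array([.5289,-.1539]); ex,ey=uv(TH1); q=qd(rad(TH1+180))
env.grip(0.0,60); env.reach([*(W-.010*ex),.115],q); stat()
drag(W,TH1,2,.0951)
p,d,c=snap("wrist"); np.savez("w1.npz",p=p,d=d,**c); stat()
E
```

```text
t 14.47 tcp [ 0.5258 -0.1445  0.1152] F [-0.7  0.8 -0.1] T [-0.04  0.03  0.03] op 0.0001
0 hit True zc 0.0947 fn 10.8 drag(F.ex,Fz) [(np.float64(-0.0), np.float64(6.1)), (np.float64(0.2), np.float64(7.5)), (np.float64(0.4), np.float64(-1.3))] t 15.9
1 hit True zc 0.0948 fn 9.9 drag(F.ex,Fz) [(np.float64(-0.5), np.float64(6.3)), (np.float64(-1.1), np.float64(7.0)), (np.float64(-0.1), np.float64(-0.9))] t 17.6
 t 17.88 tcp [ 0.5327 -0.1643  0.1034] F [-0.3  0.  -0.5] T [0.   0.   0.01] op -0.0
```

```bash
python3 - <<'E'
import re
s=open("drag.py").read()
s=s.replace("for k in range(1,4)","for k in (1,2)").replace("*k/3","*k/2")
open("drag.py","w").write(s)
E
python3 - <<'E'
from drag import *
W=np.array([.5289,-.1539]); ex,ey=uv(TH1); q=qd(rad(TH1+180))
drag(W,TH1,2,.0941,x0=-.013,x1=.006,press=9)
env.reach([.5242,-.1345,.219],qd(0))
p,d,c=snap("wrist"); np.savez("w2.npz",p=p,d=d,**c); stat()
a=np.load("fit.npz")["p"]
f=lambda p:cv2.resize(p[120:240,270:400],(400,369),interpolation=cv2.INTER_CUBIC)
cv2.imwrite("pics/w2.png",np.hstack([f(a),f(p)]))
E
```

```text
0 hit True zc 0.0937 fn 12.5 drag(F.ex,Fz) [(np.float64(-4.5), np.float64(17.2)), (np.float64(-0.7), np.float64(12.8))] t 19.1
1 hit True zc 0.0936 fn 10.9 drag(F.ex,Fz) [(np.float64(-3.7), np.float64(17.6)), (np.float64(-2.8), np.float64(13.7))] t 20.6
 t 22.32 tcp [ 0.5239 -0.1346  0.2184] F [ 0.8 -0.8 -0.7] T [ 0.   -0.03 -0.  ] op -0.0001
```

View pics/w2.png

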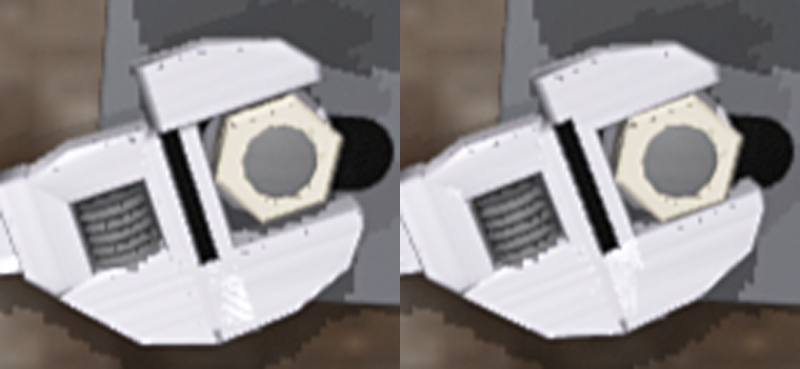

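In the right crop the big gap between the nut and the fixed (lower) jaw has nearly gone compared with the left crop. I'll measure it with brightness profiles across the jaws.

```bash
python3 - <<'E'
from h import *
ex,ey=uv(TH1-0.)
for f,th in(("fit.npz",-70.3),("w2.npz",-70.3)):
    a=np.load(f); p=a["p"]; ex,ey=uv(th)
    for lx in(0.003,.006,.009):
        y=np.arange(-.021,.0215,.001)
        P=np.array([[*(NUT+lx*ex+t*ey),.0195] for t in y]); uvs=proj(a,P).astype(np.float32)
        v=cv2.remap(p,uvs[:,0].reshape(1,-1),uvs[:,1].reshape(1,-1),cv2.INTER_LINEAR)[0].astype(int)
        print(f,lx," ".join(f"{int(t*1e3)}:{c[0]}/{c[2]}" for t,c in zip(np.round(y,3),v) if 9<abs(t*1e3)<21))
E
```

```text
fit.npz 0.003 -20:234/230 -19:237/232 -18:226/221 -17:192/185 -16:144/140 -15:88/85 -14:91/91 -13:144/161 -12:209/229 -11:218/234 -10:220/236 10:217/233 11:217/233 12:226/240 13:211/230 14:114/127 15:166/162 16:230/225 17:230/225 18:229/224 19:232/226 20:233/228
fit.npz 0.006 -20:234/229 -19:236/231 -18:225/219 -17:187/181 -16:169/162 -15:114/110 -14:90/91 -13:144/158 -12:207/229 -11:220/236 -10:218/234 10:217/233 11:206/226 12:214/231 13:217/237 14:138/151 15:164/158 16:223/217 17:229/224 18:229/224 19:231/226 20:233/229
fit.npz 0.009 -20:234/229 -19:235/231 -18:226/220 -17:187/181 -16:172/167 -15:170/165 -14:134/130 -13:75/71 -12:66/64 -11:61/64 -10:91/102 10:158/167 11:140/138 12:134/130 13:130/125 14:101/97 15:169/163 16:227/222 17:227/223 18:228/224 19:231/227 20:234/228
w2.npz 0.003 -20:232/228 -19:227/222 -18:228/223 -17:231/227 -16:234/230 -15:234/228 -14:203/197 -13:160/170 -12:201/224 -11:215/232 -10:216/234 10:214/231 11:214/231 12:223/238 13:203/221 14:181/180 15:227/221 16:227/222 17:227/223 18:229/224 19:231/226 20:229/225
w2.npz 0.006 -20:232/228 -19:228/224 -18:228/223 -17:230/226 -16:233/229 -15:235/230 -14:206/200 -13:157/171 -12:202/225 -11:216/233 -10:214/231 10:215/232 11:199/220 12:208/228 13:206/229 14:161/164 15:216/208 16:227/221 17:226/222 18:229/225 19:232/226 20:230/225
w2.npz 0.009 -20:232/227 -19:227/223 -18:227/222 -17:230/225 -16:230/224 -15:225/220 -14:220/214 -13:181/174 -12:164/158 -11:127/125 -10:104/113 10:162/173 11:142/143 12:132/128 13:123/118 14:145/139 15:219/210 16:226/221 17:225/221 18:228/224 19:232/226 20:233/228
```

```bash
python3 - <<'E'
from drag import *
W=np.array([.5289,-.1539]); ex,ey=uv(TH1); q=qd(rad(TH1+180))
env.reach([*(W-.013*ex),.105],q)
drag(W,TH1,3,.0941,x0=-.013,x1=.006,press=9)
env.reach([.5242,-.1345,.219],qd(0))
p,d,a=snap("wrist"); np.savez("w3.npz",p=p,d=d,**a); stat()
ex,ey=uv(-70.3)
for lx in(0.003,.006):
    y=np.r_[np.arange(-.018,-.0115,.0005),np.arange(.0115,.018,.0005)]
    P=np.array([[*(NUT+lx*ex+t*ey),.0195] for t in y])
    for f in("w2.npz",None):
        b=np.load(f) if f else a; pp=b["p"] if f else p
        uvs=proj(b,P).astype(np.float32)
        v=cv2.remap(pp,uvs[:,0].reshape(1,-1),uvs[:,1].reshape(1,-1),cv2.INTER_LINEAR)[0].astype(int)
        print(f,lx," ".join(f"{t*1e3:.1f}:{c[0]}" for t,c in zip(y,v)))
f=lambda p:cv2.resize(p[120:240,270:400],(400,369),interpolation=cv2.INTER_CUBIC)
cv2.imwrite("pics/w3.png",np.hstack([f(np.load("w2.npz")["p"]),f(p)]))
E
```

```text
0 hit True zc 0.093 fn 7.5 drag(F.ex,Fz) [(np.float64(-7.4), np.float64(21.1)), (np.float64(-6.6), np.float64(20.5))] t 25.0
1 hit True zc 0.0932 fn 8.2 drag(F.ex,Fz) [(np.float64(-10.0), np.float64(23.8)), (np.float64(-9.8), np.float64(22.4))] t 26.5
2 hit True zc 0.0932 fn 8.7 drag(F.ex,Fz) [(np.float64(-9.5), np.float64(23.9)), (np.float64(-7.9), np.float64(22.0))] t 28.0
 t 29.68 tcp [ 0.5239 -0.1347  0.2184] F [-0.1 -0.1 -0.7] T [-0.04 -0.02  0.  ] op 0.0001
w2.npz 0.003 -18.0:228 -17.5:230 -17.0:231 -16.5:232 -16.0:234 -15.5:235 -15.0:234 -14.5:229 -14.0:203 -13.5:170 -13.0:160 -12.5:173 -12.0:201 11.5:217 12.0:223 12.5:224 13.0:203 13.5:166 14.0:181 14.5:205 15.0:227 15.5:228 16.0:227 16.5:227 17.0:227 17.5:228
None 0.003 -18.0:227 -17.5:229 -17.0:229 -16.5:230 -16.0:232 -15.5:223 -15.0:220 -14.5:223 -14.0:209 -13.5:181 -13.0:166 -12.5:175 -12.0:201 11.5:216 12.0:222 12.5:221 13.0:201 13.5:171 14.0:185 14.5:206 15.0:222 15.5:225 16.0:226 16.5:225 17.0:226 17.5:227
w2.npz 0.006 -18.0:228 -17.5:229 -17.0:230 -16.5:231 -16.0:233 -15.5:235 -15.0:235 -14.5:229 -14.0:206 -13.5:177 -13.0:157 -12.5:183 -12.0:202 11.5:199 12.0:208 12.5:224 13.0:206 13.5:179 14.0:161 14.5:193 15.0:216 15.5:226 16.0:227 16.5:227 17.0:226 17.5:228
None 0.006 -18.0:226 -17.5:227 -17.0:229 -16.5:230 -16.0:231 -15.5:233 -15.0:234 -14.5:232 -14.0:222 -13.5:197 -13.0:166 -12.5:180 -12.0:197 11.5:210 12.0:217 12.5:226 13.0:200 13.5:181 14.0:177 14.5:205 15.0:221 15.5:224 16.0:225 16.5:225 17.0:225 17.5:227
```

View pics/w3.png

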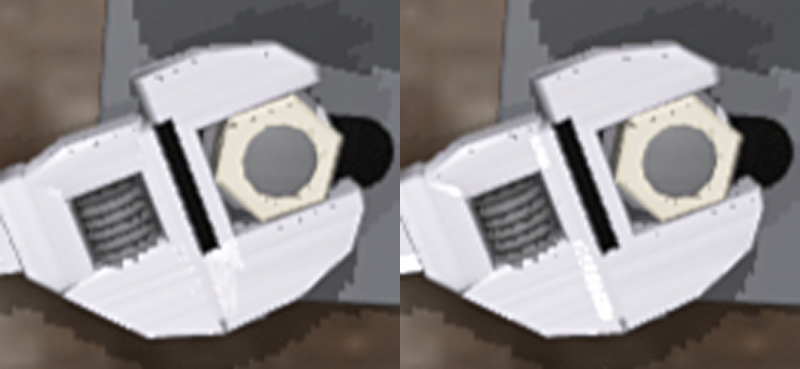

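The jaws have stalled on the nut: drag force rose to about 10 N and the last two pictures are unchanged, so the fit is snug. Next I'll grasp the tail and turn.

```bash
cat > turn.py <<'E'
from h import *
def turn(dmax,step,lim,z,v=.06):
    s=env.get_state(); P0=np.array(s["tcp_pos"][:2]); q=s["orientation"]; y0=2*np.degrees(np.arctan2(q[2],q[1]))
    r0=P0-NUT; f0=np.array(s["force"]); a=0
    while a<dmax-1e-6:
        a+=step; c,sn=np.cos(rad(-a)),np.sin(rad(-a)); r=np.array([[c,-sn],[sn,c]])@r0
        env.movel([*(NUT+r),z],v,rot=qd(rad(y0-a)))
        s=env.get_state(); t=np.array([r[1],-r[0]])/np.linalg.norm(r); n=r/np.linalg.norm(r)
        f=np.array(s["force"])-f0; rr=np.array(s["tcp_pos"][:2])-NUT
        print(f"a {a:.1f} act {np.degrees(np.arctan2(rr[1],rr[0])):.2f} Ft {-f[:2]@t:.1f} Fr {f[:2]@n:.1f} Fz {f[2]:.1f} Tz {s['torque'][2]:.2f} op {s['opening']:.4f} t {s['time']:.1f}")
        if -f[:2]@t>lim: break
    return a
E
python3 - <<'E'
from turn import *
G=np.array([.5185,-.021]); y=qd(rad(94.7))
env.grip(.045,60); env.reach([*G,.13],y); print(env.movel([*G,.0757],.12,stop_force=8)); env.grip(0,60); s=stat("grip")
turn(24,4,8,s["tcp_pos"][2])
E
```

```text
False
grip t 32.19 tcp [ 0.5177 -0.0211  0.0765] F [-5.6 -0.2  6.6] T [0.05 1.06 0.08] op 0.0226
a 4.0 act 94.84 Ft -6.5 Fr -0.5 Fz -8.0 Tz -0.16 op 0.0229 t 32.5
a 8.0 act 90.88 Ft -5.6 Fr -0.5 Fz -7.5 Tz -0.10 op 0.0224 t 32.9
a 12.0 act 86.88 Ft -5.3 Fr -1.1 Fz -6.9 Tz -0.03 op 0.0224 t 33.2
a 16.0 act 82.93 Ft -5.3 Fr -2.0 Fz -4.7 Tz -0.06 op 0.0223 t 33.6
a 20.0 act 78.94 Ft -5.4 Fr -2.7 Fz -3.4 Tz -0.07 op 0.0222 t 33.9
a 24.0 act 74.97 Ft -5.6 Fr -3.5 Fz -2.1 Tz -0.03 op 0.0224 t 34.3
```

```bash
sed -i 's/f0=np.array(s\["force"\])/f0=np.zeros(3)/' turn.py; python3 - <<'E'
from turn import *
s=env.get_state(); turn(31,2,6,s["tcp_pos"][2],.04)
p,_,c=snap("wrist"); cv2.imwrite("pics/t1.png",p)
E
```

```text
a 2.0 act 73.26 Ft 2.8 Fr -4.8 Fz 6.3 Tz 0.21 op 0.0226 t 34.6
a 4.0 act 71.28 Ft 3.0 Fr -4.9 Fz 6.5 Tz 0.22 op 0.0223 t 34.9
a 6.0 act 69.31 Ft 3.0 Fr -4.2 Fz 6.8 Tz 0.24 op 0.0223 t 35.2
a 8.0 act 67.32 Ft 3.2 Fr -4.7 Fz 7.3 Tz 0.23 op 0.0223 t 35.5
a 10.0 act 65.34 Ft 4.0 Fr -5.2 Fz 7.1 Tz 0.26 op 0.0227 t 35.8
a 12.0 act 63.37 Ft 3.1 Fr -5.7 Fz 8.9 Tz 0.29 op 0.0223 t 36.1
a 14.0 act 61.38 Ft 2.8 Fr -5.7 Fz 8.8 Tz 0.30 op 0.0230 t 36.4
a 16.0 act 59.66 Ft 5.4 Fr -5.2 Fz 10.4 Tz 0.51 op 0.0224 t 36.7
a 18.0 act 57.90 Ft 7.9 Fr -5.5 Fz 11.9 Tz 0.66 op 0.0221 t 37.0
```

```bash
python3 - <<'E'
from turn import *
s=env.get_state(); turn(3,1,12,s["tcp_pos"][2],.03)
s=env.get_state()
env.grip(.045); s=stat("rel"); env.movel([*s["tcp_pos"][:2],.14],.3)
env.reach([.55,-.16,.22],qd(0)); stat()
p,d,a=snap("wrist"); np.savez("t2.npz",p=p,d=d,**a); cv2.imwrite("pics/t2.png",p)
E
```

```text
a 1.0 act 57.84 Ft 8.2 Fr -5.6 Fz 12.3 Tz 1.10 op 0.0224 t 37.3
a 2.0 act 56.75 Ft 6.0 Fr -5.0 Fz 11.5 Tz 1.06 op 0.0221 t 37.5
a 3.0 act 55.73 Ft 6.6 Fr -4.7 Fz 9.9 Tz 0.97 op 0.0224 t 37.8
rel t 38.13 tcp [ 0.6437 -0.0503  0.0764] F [ 0.5 -0.1  1.3] T [-0.01  0.01  0.02] op 0.0446
 t 39.19 tcp [ 0.55   -0.1591  0.219 ] F [-0.5  0.8 -1.1] T [ 0.04 -0.02  0.02] op 0.0448
```

View pics/t2.png

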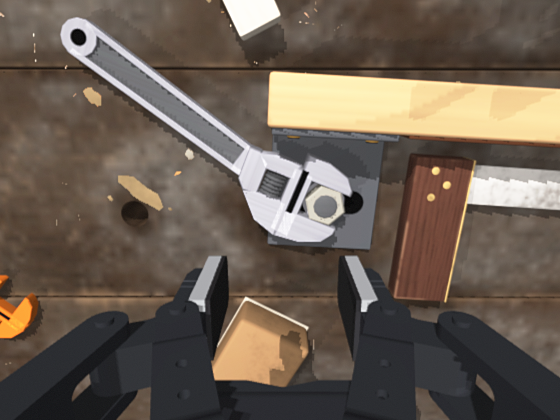

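The wrench is still round the nut at (325,206), with the handle pointing up-left to its end at (80,37), clear of batten and offcut. Next I'll measure how far the nut and wrench each turned.

```bash
cat > ang.py <<'E'
from h import *
def nutang(b,p):
    u,v=proj(b,[*NUT,.0205])[0]; g=p.astype(int); m=((g[...,2]-g[...,0]>8)&(g[...,2]>195)).astype(np.uint8)
    yy,xx=np.mgrid[:420,:560]; m[(xx-u)**2+(yy-v)**2>28**2]=0
    m=cv2.morphologyEx(m,cv2.MORPH_OPEN,np.ones((2,2)))
    ct=max(cv2.findContours(m,cv2.RETR_EXTERNAL,cv2.CHAIN_APPROX_NONE)[0],key=cv2.contourArea); h=cv2.convexHull(ct)[:,0,:]
    W=np.array([onz(b,x,y,.0205)[:2] for x,y in h]); 
    t=(W*1e5).astype(np.float32).reshape(-1,1,2); M=cv2.moments(t); c=np.array([M["m10"],M["m01"]])/M["m00"]/1e5
    Q=np.vstack([np.linspace(W[i],W[(i+1)%len(W)],30) for i in range(len(W))])-c
    al=np.arctan2(Q[:,1],Q[:,0]);r=np.hypot(*Q.T); g=np.linspace(-np.pi,np.pi,720,endpoint=False); o=np.argsort(al)
    R=np.interp(g,al[o],r[o],period=2*np.pi); k=(R*np.exp(6j*g)).mean()
    return c.round(4),np.degrees(np.angle(k))/6%60,R.max().round(4)
E
python3 - <<'E'
from ang import *
for f in("nutv","fit","w2","w3","t2"):
    b=np.load(f+".npz"); print(f,*nutang(b,b["p"]))
b=np.load("t2.npz"); A=onz(b,240,163,.014)[:2];B=onz(b,79,37,.011)[:2]; d=B-A; print("phi t2",np.degrees(np.arctan2(d[1],d[0])),A,B)
b=np.load("w3.npz"); A=onz(b,265,192,.014)[:2];B=onz(b,92,206,.011)[:2]; d=B-A; print("phi w3",np.degrees(np.arctan2(d[1],d[0])))
E
```

```text
nutv [ 0.5444 -0.1913] 49.86824867491477 0.0146
fit [ 0.5442 -0.1909] 49.31599622063722 0.0147
w2 [ 0.5441 -0.1908] 49.43643233936998 0.0147
w3 [ 0.5442 -0.1909] 49.66167343025563 0.0147
t2 [ 0.5444 -0.1907] 11.296741431183277 0.0144
phi t2 51.43364651153926 [ 0.5753526  -0.12799409] [ 0.66050159 -0.02120123]
phi w3 95.10031021738845
```

```bash
python3 - <<'E'
from h import *
p=np.load("t2.npz")["p"]
cv2.imwrite("pics/c2.png",cv2.resize(p[140:260,230:390],(800,600),interpolation=cv2.INTER_CUBIC))
E
```

```text
(no output)
```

View pics/c2.png

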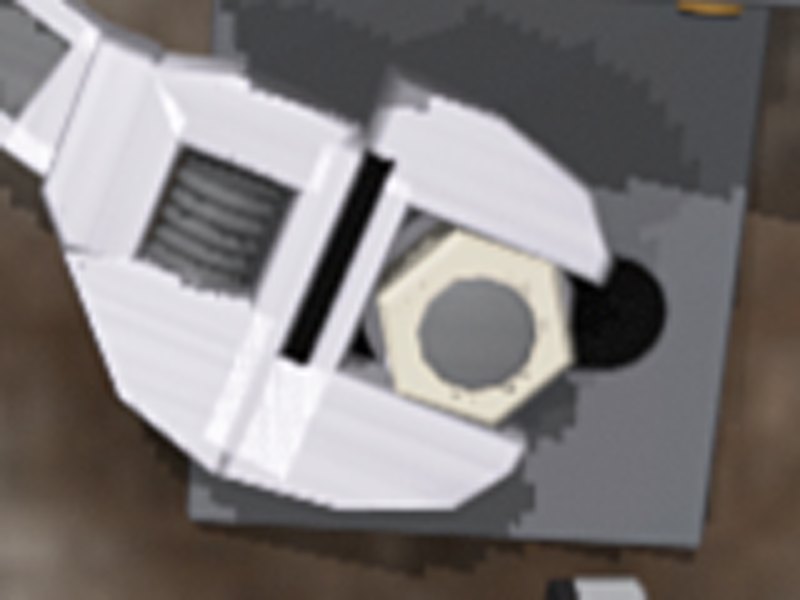

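The crop shows the jaws about 5° off the nut's flats: the jaw backed off slightly once the nut met its stop. The nut itself has turned 38° (0.67 rad). I'll re-snug with the worm, then check firmness with a gentler turn.

```bash
python3 - <<'E'
from drag import *
from ang import nutang
b=np.load("t2.npz"); W=onz(b,274,185,.0215)[:2]; th=-113.; ex,ey=uv(th)
print(W,(W-NUT)@ex*1e3,(W-NUT)@ey*1e3)
env.grip(0,60); env.reach([*(W-.013*ex),.105],qd(rad(th+180)))
drag(W,th,3,.0941,x0=-.013,x1=.006,press=9)
env.reach([.55,-.16,.22],qd(0)); stat()
p,d,a=snap("wrist"); np.savez("t3.npz",p=p,d=d,**a); print(nutang(a,p))
cv2.imwrite("pics/t3.png",cv2.resize(p[20:260,70:390],(800,600),interpolation=cv2.INTER_CUBIC))
E
```

```text
[ 0.56064057 -0.15300065] -41.522288106679795 -0.19932465916396536
0 hit True zc 0.0919 fn 0.6 drag(F.ex,Fz) [(np.float64(-12.0), np.float64(15.0)), (np.float64(-9.3), np.float64(23.5))] t 41.9
1 hit True zc 0.0926 fn 0.1 drag(F.ex,Fz) [(np.float64(-12.1), np.float64(14.7)), (np.float64(-8.6), np.float64(18.7))] t 43.4
2 hit True zc 0.0926 fn 2.8 drag(F.ex,Fz) [(np.float64(-11.4), np.float64(16.7)), (np.float64(-7.6), np.float64(21.6))] t 44.9
 t 46.08 tcp [ 0.5494 -0.1602  0.219 ] F [ 0.5  0.1 -1. ] T [ 0.01 -0.   -0.01] op 0.0003
(array([ 0.5443, -0.191 ]), np.float64(11.613465811202495), np.float64(0.0145))
```

View pics/t3.png

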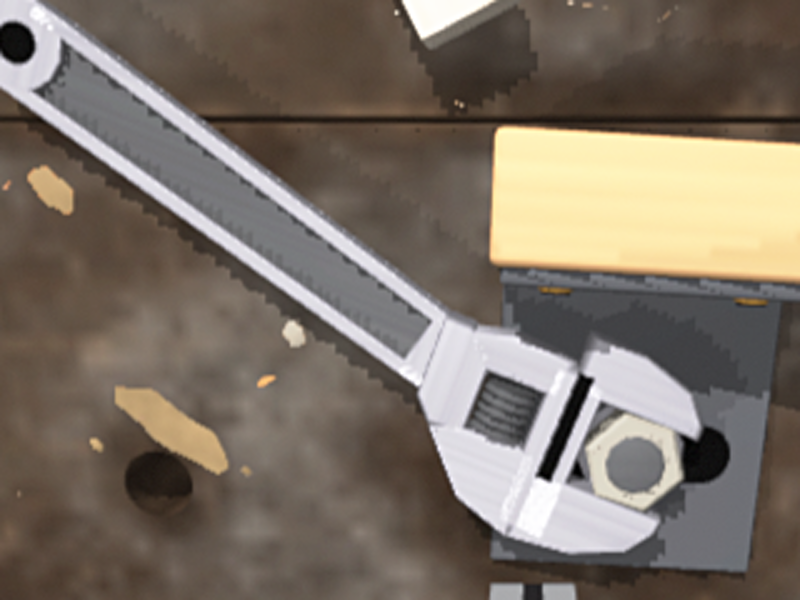

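```bash
python3 - <<'E'
from h import *
b=np.load("t2.npz"); f=lambda u,v,z:onz(b,230+u/5,140+v/5,z)[:2]
A=lambda p,q:np.degrees(np.arctan2(*(q-p)[::-1]))
C=[f(u,v,.0205) for u,v in((455,230),(560,268),(577,360),(495,425),(392,390),(378,300))]; c=np.mean(C,0)
print("corners",[round(A(c,x)%60,1) for x in C], "edge top",A(C[0],C[1]),"edge bot",A(C[4],C[3]))
print("mov face",A(f(410,205,.019),f(605,280,.019)),"fix face",A(f(340,370,.019),f(525,435,.019)))
n=lambda P,Q,X:abs(np.cross(Q-P,X-P))/np.linalg.norm(Q-P)*1e3
print("opening",n(f(410,205,.019),f(605,280,.019),f(432,402,.019)))
b=np.load("t3.npz"); g=lambda u,v,z:onz(b,70+u*.4,20+v*.4,z)[:2]
print("handle edges t3",A(g(435,308,.012),g(60,5,.012)),A(g(405,370,.012),g(10,90,.012)))
f=lambda u,v,z:onz(b,u,v,z)[:2]
print("mov t3",A(g(600,403,.019),g(697,438,.019)))
E
```

```text
corners [np.float64(13.4), np.float64(8.2), np.float64(12.9), np.float64(12.6), np.float64(7.6), np.float64(12.9)] edge top -110.01911399359201 edge bot -109.38254045048326
mov face -111.13891122552636 fix face -109.98442217729468
opening 26.727788119299944
handle edges t3 50.665128728510176 53.67254503544262
mov t3 -110.03643684528586<stdin>:7: DeprecationWarning: Arrays of 2-dimensional vectors are deprecated. Use arrays of 3-dimensional vectors instead. (deprecated in NumPy 2.0)
```

The jaw faces (-110 to -111°) are parallel to the nut's flats (-109.7°), and the opening reads about 27 mm, so the fit is good. One final gentle pull will confirm it's against the stop.

```bash
python3 - <<'E'
from turn import *
G=np.array([.6437,-.0503]); y=qd(rad(52.5))
env.grip(.045,60); env.reach([*G,.13],y); print(env.movel([*G,.0762],.12,stop_force=8)); env.grip(0,60); s=stat("grip")
turn(5,.7,11,s["tcp_pos"][2],.02)
E
```

```text
False
grip t 48.26 tcp [ 0.6423 -0.0485  0.0774] F [-7.   4.3  9. ] T [ 0.97  1.7  -0.19] op 0.0226
a 0.7 act 55.58 Ft 5.3 Fr -1.0 Fz 2.0 Tz 0.26 op 0.0228 t 48.5
a 1.4 act 55.03 Ft 6.2 Fr -2.4 Fz 2.5 Tz 0.43 op 0.0227 t 48.8
a 2.1 act 54.32 Ft 6.3 Fr -1.4 Fz 3.3 Tz 0.39 op 0.0220 t 49.0
a 2.8 act 53.59 Ft 6.6 Fr -0.3 Fz 2.0 Tz 0.28 op 0.0226 t 49.3
a 3.5 act 52.86 Ft 6.0 Fr -0.5 Fz 2.0 Tz 0.25 op 0.0223 t 49.5
a 4.2 act 52.30 Ft 7.3 Fr -0.7 Fz 4.3 Tz 0.38 op 0.0222 t 49.8
a 4.9 act 51.56 Ft 6.6 Fr 0.0 Fz 3.1 Tz 0.31 op 0.0222 t 50.1
a 5.6 act 50.78 Ft 5.1 Fr 0.3 Fz 3.1 Tz 0.16 op 0.0226 t 50.3
```

```bash
python3 - <<'E'
from ang import *
env.grip(.045); s=stat("rel"); env.movel([*s["tcp_pos"][:2],.14],.3)
env.reach([.55,-.16,.22],qd(0)); stat()
p,d,a=snap("wrist"); np.savez("t4.npz",p=p,d=d,**a); print(nutang(a,p))
q=np.load("t3.npz")["p"]; f=lambda p:cv2.resize(p[140:260,230:390],(400,300),interpolation=cv2.INTER_CUBIC)
cv2.imwrite("pics/t4.png",np.vstack([np.hstack([f(q),f(p)])]))
E
```

```text
rel t 50.67 tcp [ 0.6565 -0.0592  0.078 ] F [ 0.4 -0.2 -0.2] T [ 0.03  0.02 -0.02] op 0.0447
 t 51.73 tcp [ 0.5501 -0.1591  0.2191] F [ 1.  -0.   0.4] T [ 0.09 -0.   -0.  ] op 0.0446
(array([ 0.5445, -0.1907]), np.float64(11.37224884757867), np.float64(0.0144))
```

View pics/t4.png

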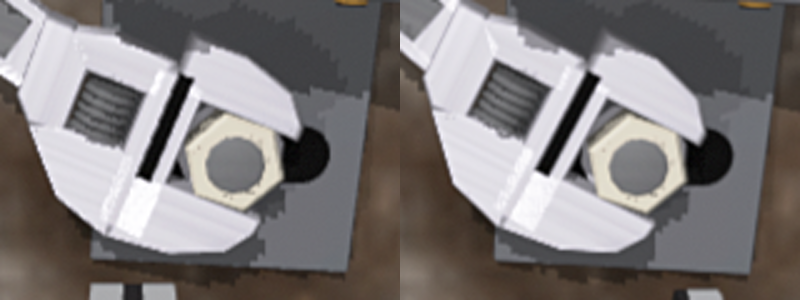

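The nut hasn't moved (11.4° vs 11.6°) under about 1.1 N·m, so it's firm on its stop. The pull only cocked the wrench and eased the jaw, so I'll swing the handle back about 7° within that slack and re-snug the worm.

```bash
python3 - <<'E'
from drag import *
from ang import nutang
G=np.array([.6565,-.0592]); 
env.grip(.045,40); env.reach([*G,.11],qd(rad(47.5))); env.movel([*G,.077],.12,stop_force=8); env.grip(0,40); s=stat("grip")
P=np.array(s["tcp_pos"][:2])-NUT
for a in(3.,6.5):
    c,n=np.cos(rad(a)),np.sin(rad(a)); env.movel([*(NUT+np.array([[c,-n],[n,c]])@P),.0775],.06,rot=qd(rad(47.5+a))); s=stat("back")
env.grip(.045); env.movel([*s["tcp_pos"][:2],.12],.3)
th=-110.5; ex,ey=uv(th); W=NUT-.042*ex
env.grip(0,60); env.reach([*(W-.013*ex),.105],qd(rad(th+180)))
drag(W,th,2,.0941,x0=-.013,x1=.006,press=9)
env.movel([*(W-.013*ex),.15],.3); env.reach([.55,-.16,.22],qd(0)); stat()
p,d,a=snap("wrist"); np.savez("t5.npz",p=p,d=d,**a); print(nutang(a,p))
cv2.imwrite("pics/t5.png",p)
E
```

```text
grip t 53.5 tcp [ 0.6546 -0.057   0.0781] F [-8.3  4.8  9.7] T [ 1.13  1.99 -0.1 ] op 0.0231
back t 53.85 tcp [ 0.6472 -0.0511  0.0781] F [-3.2  1.6  4.8] T [ 0.45  0.82 -0.18] op 0.0229
back t 54.17 tcp [ 0.6391 -0.0455  0.078 ] F [-1.3  0.8  6.4] T [ 0.25  0.44 -0.29] op 0.0232
0 hit True zc 0.0923 fn 2.5 drag(F.ex,Fz) [(np.float64(-12.5), np.float64(19.4)), (np.float64(-8.5), np.float64(25.1))] t 57.1
1 hit True zc 0.0932 fn 4.0 drag(F.ex,Fz) [(np.float64(-8.9), np.float64(16.9)), (np.float64(-6.6), np.float64(18.3))] t 58.6
 t 60.13 tcp [ 0.5493 -0.1602  0.2188] F [-0.2  0.1 -0.1] T [ 0.03  0.04 -0.01] op -0.0004
(array([ 0.5443, -0.1909]), np.float64(15.255779543721475), np.float64(0.0146))
```

The nut came back about 4° with the handle (15.3° vs 11.4°). I'll retighten by that much with the jaws snug, then release.

```bash
python3 - <<'E'
from turn import *
from ang import nutang
G=np.array([.6395,-.0458])
env.grip(.045,60); env.reach([*G,.11],qd(rad(54))); env.movel([*G,.077],.15,stop_force=8); env.grip(0,60); s=stat("grip"); z=s["tcp_pos"][2]
a=turn(4,2,99,z,.05); turn(2,1,5.5,z,.05)
env.grip(.045); s=stat("rel"); env.movel([*s["tcp_pos"][:2],.14],.3)
env.reach([.55,-.16,.22],qd(0)); stat()
p,d,a=snap("wrist"); np.savez("t6.npz",p=p,d=d,**a); print(nutang(a,p))
E
```

```text
grip t 62.12 tcp [ 0.64   -0.0462  0.0783] F [-1.6 -0.3  7.1] T [-0.16  0.35 -0.32] op 0.0223
a 2.0 act 54.76 Ft 2.1 Fr -1.5 Fz 3.2 Tz -0.24 op 0.0223 t 62.4
a 4.0 act 52.91 Ft 4.8 Fr -2.2 Fz 5.9 Tz -0.09 op 0.0224 t 62.7
a 1.0 act 52.29 Ft 4.1 Fr -2.6 Fz 6.1 Tz 0.14 op 0.0224 t 62.9
a 2.0 act 51.50 Ft 7.4 Fr -2.4 Fz 8.3 Tz 0.24 op 0.0228 t 63.2
rel t 63.53 tcp [ 0.6546 -0.0568  0.0783] F [-0.2  0.1 -0.6] T [ 0.03 -0.01  0.02] op 0.0451
 t 64.6 tcp [ 0.5501 -0.159   0.2191] F [0.3 1.4 0.2] T [ 0.02 -0.03 -0.05] op 0.0449
(array([ 0.5445, -0.1907]), np.float64(11.095265988453917), np.float64(0.0144))
```

```bash
python3 -c "
from cell import job; print(job.job_done())"
```

```text
the job is handed in; nothing more can be done
None
```

I handed the job in at about 65 s: the nut is turned clockwise to its stop (about 38° in all), but the jaws may not be perfectly snug now. After the first tightening I re-rolled the worm twice. The second time, swinging the handle back to square the jaws loosened the nut about 4°, so I retightened it by handle; that last pull may have eased the jaw slightly, and I didn't re-check the fit. The wrench lies round the nut, my fingers kept off the nut, and I saw nothing else on the bench moved.

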